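# Light the sample and hold the loupe at focus

### The job

Get the sample on the light stage ready to be looked at: first turn the dimmer dial clockwise until its white pointer line stands at the green tab on its scale. Then pick up the black loupe and hold it upright and still over the middle of the brown sample dish, its lower rim level with the tip of the red focus pointer, and finish while still holding it there. The loupe and the gripper must not touch the dish, and the dish, the green tab, the red pointer and the things standing round the stage stay where they are.

Things in the scene. Friction and masses are not known exactly. Their poses are not given: they have to be found in the camera images.
- light_stage: fixed white light stage, a flat box 176 (x) x 104 (y) x 28 mm high with a lit opal window 73 mm square, a dimmer dial and an upright focus scale. Origin: centre of its underside, on the table; z up. Window centre at x +34, y -6 mm, dial axis at x -50, y 0 mm, focus scale (aluminium blade 3 x 10 mm, its top 108 mm above the table) at x +74, y +41 mm, all in the stage's own axes
- dial (a joint): angle of the dimmer dial, rad, 0 at the lower end of its scale, 4.71 at the upper end; it grows as the dial is turned clockwise seen from above. It stays where it is left (friction about 0.03 N m). The green tab lies 0.5 to 1.35 rad further clockwise than the dial's start. At angle q the pointer points along the stage's own direction (cos(2.356-q), sin(2.356-q))
- dial_grip (a point): point on the dial's axis inside its grip bar, 52 mm above the table, half-way between the ends of the bar; the axis is vertical. The black grip bar is 38 mm long, 13 mm wide and 28 mm high, its top 66 mm above the table, its underside on a grey skirt of 40 mm diameter whose top is 39 mm above the table; pinch the bar across its 13 mm width. The point's x axis points along the bar towards the pointer end, z up
- dial_pointer (a point): where the dial's white pointer line meets the scale: 28 mm from the dial's axis, 30 mm above the table, straight out from the white-marked end of the bar; it turns with the dial
- set_mark (a point): on the middle line of the green tab (6 mm wide, 13 mm long, running out over the rim of the dial's scale; its raised outer end stands 34 mm above the table, 40 mm from the dial's axis); the point lies 28 mm from the dial's axis and 30 mm above the table; differs from start to start, stiff, to be left as it is
- focus_tip (a point): tip of the thin red tongue (2.4 mm thick, this point at half its thickness) of the focus pointer on the upright scale: its height marks where the loupe's lower rim must be; it differs from start to start (64 to 80 mm above the table). The tip is about 45 mm sideways from the middle of the window. Stiff, to be left as it is. z up
- dish_centre (a point): centre, half-way up, of the loose round glass dish with the brown sample, 57 mm diameter, 12 mm high (its rim 40 mm above the table), lying on the lit window within about 8 mm of its middle; z up
- loupe_centre (a point): centre, half-way up, of the loose black loupe: a round barrel 42 mm in diameter at its upper part, slightly narrower below, 42 mm tall, about 60 g, standing upright on the bare wood to the right of the stage, between it and the open wooden box; its lower rim lies 21 mm below this point, its top 21 mm above. z is its own axis, upright.
- loupe: the loupe itself, origin at the centre of its lower rim, z up along its axis. It stands near the open wooden box, whose raised lid reaches 200 mm above the table right of y = 0.10 m; the grey drawer cabinet nearer the robot reaches 180 mm, right of y = 0.17 m: cross them from above
- sample_dish: the sample dish itself, origin at the centre of its underside, z up
- tweezers: bystander: loose steel tweezers 131 mm long, 5 mm high, lying on the near side of the stage; origin at the centre of the underside
- slide_box: bystander: loose blue slide box 63 x 86 x 30 mm, on the near side of the stage to the right; origin at the centre of the underside
- vial: bystander: loose green-capped sample vial, 22 mm diameter, 69 mm tall, standing behind the stage; origin at the centre of the underside
Things that resemble listed ones, but are neither listed nor needed, are in the scene too. There is more than one size of the loupe; the job needs the larger. Leave any orange look-alike of the sample_dish alone.

How it is judged:
On the way, in this order (a step that is already met when the one before it is completed fails the run):
1. the dial's pointer stands at the green tab, the loupe still on the table (horizontal distance between dial_pointer and set_mark below 0.0035 m and velocity of joint dial between -0.1 and 0.1 rad/s and height (world z) of loupe_centre below 0.026 m), for 0.3 s.
2. the loupe is picked up by the fingers (contact force between the fingers and loupe above 0.5 N and height (world z) of loupe_centre above 0.045 m), for 0.1 s.
3. the loupe is held over the dish at the focus pointer's height, level and still (contact force between the fingers and loupe above 0.5 N and z of loupe_centre in the frame of focus_tip between 0.016 and 0.026 m and horizontal distance between loupe_centre and dish_centre below 0.01 m and angle between loupe_centre's own z axis and vertical below 0.09 rad and linear speed of loupe below 0.02 m/s and contact force between loupe and sample_dish below 0.2 N and contact force between loupe and light_stage below 0.2 N), for 0.5 s.
At the end, for the whole second after the job is handed in: fingers hold the loupe still: rim within 5 mm of the red tip's height, axis within 10 mm of the dish's centre and 0.09 rad of upright, touching neither dish nor stage; dial pointer within 3.5 mm of the green tab's middle; dish within 8 mm of its start (all of step 3 and horizontal distance between dial_pointer and set_mark below 0.0035 m and distance of dish_centre from where it was at the start of the episode below 0.008 m); the arm keeps its last pose, push and grip.
It fails at once if the loupe touches the sample dish (contact force between loupe and sample_dish above 0.5 N).
It fails at once if the gripper or the arm touches the sample dish (contact force between any of the fingers, the arm and sample_dish above 0.5 N).
It fails at once if the sample dish is shifted by more than 8 mm (distance of dish_centre from where it was at the start of the episode above 0.008 m).
It fails at once if the red pointer or the green tab is shifted by more than 3 mm (distance of any of focus_tip, set_mark from where it was at the start of the episode above 0.003 m).
It fails at once if tweezers, slide box or vial are shifted by more than 20 mm (distance of any of tweezers, slide_box, vial from where it was at the start of the episode above 0.02 m).
It also fails if it takes over 54 s, if anything falls off the work surface, if the arm or the gripper's body presses on something with over 40 N, if the wrist force passes 120 N, or if a joint passes its speed limit or range.

### The arm

A 6-joint arm with a two-finger parallel gripper is mounted at the origin on a cart in front of the work surface, level with it; the furniture and walls round the work are solid. World frame = base frame: x ahead of the robot, y to its left, z up, the work surface at z = 0. Lengths are in m, angles in rad, forces in N, time in s.
With the tool pointing down it reaches from about 0.425 to 1.125 m from the base axis. Payload 14.9 kg.
Tool frame: the origin (TCP) lies on the centre line of the jaws, within the pads' length; the fingertips stand 25 mm ahead of it and the grasp point (between the pads) lies 6 mm ahead of it; z points along the fingers, y is the line along which they close (so a half turn about z gives the same grasp; the last joint's range is limited). The gripper opens to 91 mm and grips with 3 to 60 N. Pads are 32 mm wide; open, the fingers measure 118 mm over their backs; the gripper's body (76 mm by 178 mm) begins 60 mm behind the grasp point.
Start: joints at [1.155, 0.379, 1.734, -0, 1.028, -0.033], TCP at [0.261, 0.649, 0.211] pointing down, gripper open.
Joint ranges: [-2.77, 2.77], [-0.74, 2.19], [0, 2.66], [-1.06, 4.2], [0.31, 2.87], [-3.08, 3.08]. Speed limits (rad/s): [1.89, 1.89, 2.39, 3.14, 3.14, 3.14].

### API

Orientations are given as a unit quaternion [x, y, z, w].
In Python, from plant import arm, eyes, order gives the robot as it stands.
- The arm moves only by the tool apply_moves, never from a script. Its argument "deltas" is a list of rows, each a list of 7 numbers: the shift along the tool's x, y, z in cm, then the turn, a rotation vector about the tool's x, y, z in degrees, then the opening, from 0 (shut) to 1 (fully open). A call has exactly 8 rows; each row shifts and turns the commanded pose from where the row before left it, along the tool's axes as they then stand; what a row does not reach is not made up. A row lasts 1/12 s, in which the tool goes at most 41.7 mm and 7.16 degrees, less where a joint would pass 70% of its speed; a pose out of reach is approached as far as the arm can. A call is refused whole if a number of a shift passes 4.17 or a number of a turn 7.16, either way. A call with a gripper value outside its range is refused whole. The fingers move at their own pace and stop on an object; the grip force is fixed at half the most. Time passes only in rows, so rows that do not move let the fingers close, or fill a call up. It gives the time, the measured TCP pose, the force, the opening and the grip force at its end, in the units of the state.
- arm.get_obs(): the state, without advancing time (a new reading comes with each control period).
- eyes.read_camera(name): name is "scene" or "top" or "wrist"; returns the picture (480x640x3 uint8, red, green, blue); there is no depth.
- eyes.camera_params(name): a dict with "fx", "fy", "cx", "cy" (pixels), "R" (3x3) and "t" (3): a world point X has camera coordinates R X + t. Camera axes: x right, y down, z forward; pixel columns grow to the right and rows downward; lengths in m; the calibration is good to about 2 mm. A picture is of the moment at which its call begins: read the wrist's pose just before it. camera_params takes no time and is no camera call; for the wrist camera it gives the pose at the moment of the call.
- order.hand_in(): hands the job in; it is judged then, once.
The state is a dict: "time": time; "q": joint angles; "dq": joint speeds; "joint_torque": joint torques, N m; "tool_pos": TCP position; "tcp_rot": TCP orientation; "wrist_force": force on the tool from outside, world axes, zero at the start; "wrist_torque": the same for the moment, N m; "grip_width": finger opening in m; "grip_force": force on a finger pad.
Only numpy, scipy, OpenCV 4.12 (cv2) and the standard library are available. Lean on these libraries where they do the work, as an engineer would, in place of code of your own. Each camera call takes 0.05 s, during which the arm holds its last target. There are 200 camera calls.

## Working session

There is one attempt and no reset: what is moved stays moved. The work goes in short steps, Python scripts to look and compute and a tool call to move; the robot and the scene stay as the last step left them, time stands still between calls to the robot, and variables do not carry over. Pictures are saved under pics/ and viewed, at most 10 in all, crops included, and the job is handed in when it is done.

Besides the shell and the picture viewer there is one more tool, called after "Emit:" as name([rows], argument=value, ...), one row to a line, values as JSON. apply_moves: Moves the arm, as the interface text tells. Its arguments: {"type":"object","properties":{"deltas":{"type":"array","items":{"type":"array","items":{"type":"number"}}}},"required":["deltas"]}

```bash
mkdir -p pics; ls; cat > h.py <<'E'
import numpy as np, cv2
from plant import arm, eyes, order
def grab(n,f=None):
    P=eyes.camera_params(n); im=eyes.read_camera(n)
    if f: cv2.imwrite('pics/'+f,im[:,:,::-1])
    return im,P
def ray(P,u,v):
    R=np.array(P['R']);t=np.array(P['t'])
    d=R.T@np.array([(u-P['cx'])/P['fx'],(v-P['cy'])/P['fy'],1]); return -R.T@t,d
def plane(P,u,v,z):
    o,d=ray(P,u,v); return o+d*(z-o[2])/d[2]
def proj(P,X):
    c=np.array(P['R'])@np.array(X)+np.array(P['t']); return P['fx']*c[0]/c[2]+P['cx'],P['fy']*c[1]/c[2]+P['cy']
E
python3 - <<'E'
from h import *
o=arm.get_obs(); print(o)
for n in ['scene','top']:
    im,P=grab(n,n+'0.png'); print(n,P)
E
```

```text
pics
{'time': 0.0, 'q': array([ 1.15470311e+00,  3.79402308e-01,  1.73476855e+00,  2.35532643e-05,
        1.02848794e+00, -3.32691352e-02]), 'dq': array([-0.00041651, -0.00093834,  0.00062047,  0.00047469,  0.00165546,
       -0.00051238]), 'joint_torque': array([-5.90750533e-04, -7.63734269e+01, -4.34374595e+01,  6.51419023e-02,
        4.24171973e-02, -4.06405422e-05]), 'tool_pos': array([0.26130155, 0.64898047, 0.20989869]), 'tcp_rot': array([ 1.90251280e-01,  9.81735283e-01, -5.17424225e-04, -1.28595724e-04]), 'wrist_force': array([-0.62022521,  0.20362332,  0.37067658]), 'wrist_torque': array([-0.00639465,  0.02952092, -0.01706944]), 'grip_force': 0.0, 'grip_width': 0.09158473019751866}
scene {'fx': 601.289762993621, 'fy': 601.289762993621, 'cx': 314.7604346088704, 'cy': 238.46287948961628, 'R': array([[ 0.77117321, -0.63662298,  0.00174963],
       [-0.45365049, -0.5514535 , -0.70007161],
       [ 0.44664652,  0.53908275, -0.7140705 ]]), 't': array([-0.16939327,  0.42156345,  0.5313017 ])}
top {'fx': 438.11428177685315, 'fy': 438.11428177685315, 'cx': 318.10755968632947, 'cy': 240.64667055765722, 'R': array([[-0.0300053 , -0.99954696, -0.00235725],
       [-0.96849407,  0.02965626, -0.24726451],
       [ 0.24722239, -0.00513626, -0.96894515]]), 't': array([0.31318301, 0.48574496, 0.79573804])}
```

View pics/scene0.png

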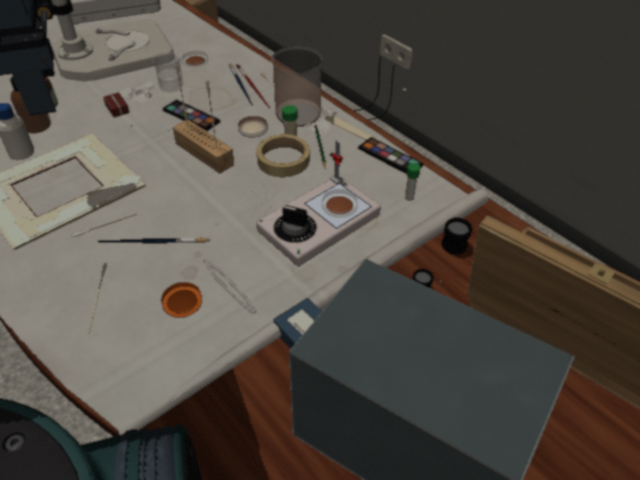

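View pics/top0.png

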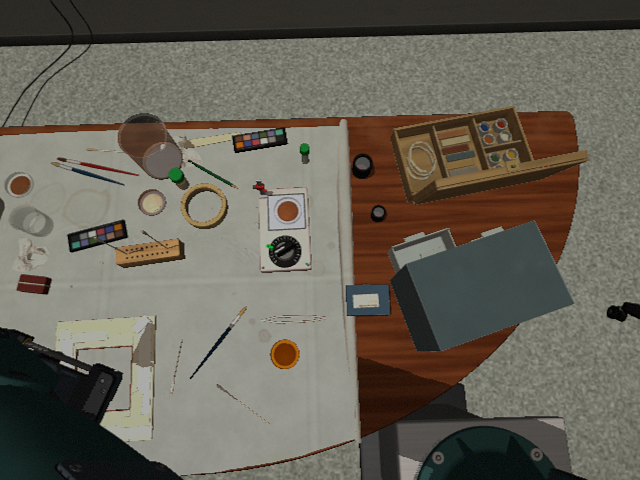

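The top view shows the stage at about (285,230), with the dial at (285,250), green tab (270,246), dish (288,210) and red pointer (262,187). The larger loupe is at (363,166) and the smaller one at (378,213).

```bash
python3 - <<'E'
from h import *
P=eyes.camera_params('top'); S=eyes.camera_params('scene')
for n,u,v,z in [('dial',285,250,.066),('tab',270,246,.034),('dish',288,210,.034),('red',259,186,.072),('loupe',363,162,.042),('cornNL',261,271,.028),('cornNR',310,270,.028),('cornFL',263,188,.028),('cornFR',309,188,.028),('small',378,210,.03),('boxcorner',414,202,.06),('lidend',587,157,.2),('lidcorner',410,200,.2),('cabinet',391,268,.18),('vialtop',305,148,.069)]:
    X=plane(P,u,v,z); print(n,X.round(3),np.round(proj(S,X)))
P=eyes.camera_params('wrist');print(P)
im=cv2.imread('pics/top0.png')[140:290,230:410]; cv2.imwrite('pics/topc.png',cv2.resize(im,None,fx=4,fy=4,interpolation=cv2.INTER_CUBIC))
E
```

```text
dial [0.477 0.363 0.066] [293. 211.]
tab [0.494 0.395 0.034] [289. 210.]
dish [0.569 0.358 0.034] [341. 202.]
red [0.608 0.413 0.072] [338. 157.]
loupe [0.667 0.199 0.042] [460. 225.]
cornNL [0.444 0.414 0.028] [257. 220.]
cornNR [0.443 0.316 0.028] [295. 257.]
cornFL [0.621 0.41  0.028] [344. 175.]
cornFR [0.618 0.314 0.028] [382. 206.]
small [0.565 0.172 0.03 ] [425. 273.]
boxcorner [0.569 0.104 0.06 ] [468. 287.]
lidend [ 0.593 -0.165  0.2  ] [734. 349.]
lidcorner [0.525 0.144 0.2  ] [439. 208.]
cabinet [0.415 0.18  0.18 ] [346. 246.]
vialtop [0.69  0.319 0.069] [414. 166.]
{'fx': 380.80461586090854, 'fy': 380.80461586090854, 'cx': 318.98382080075754, 'cy': 242.22571359663152, 'R': array([[ 0.37350295,  0.92762699, -0.0019273 ],
       [ 0.89485947, -0.35976042,  0.26419494],
       [ 0.24438099, -0.10040225, -0.96446738]]), 't': array([-0.69790343, -0.03084999,  0.39071822])}
```

View pics/topc.png

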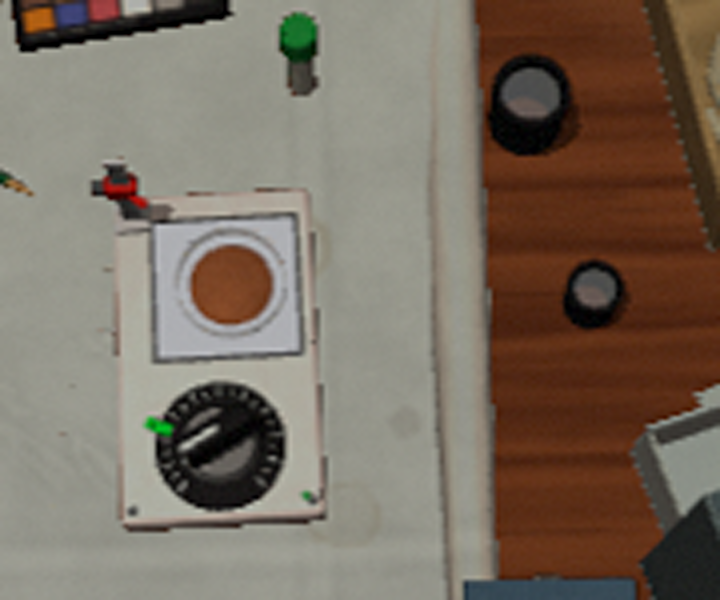

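The crop shows the dial's white line pointing left and slightly down, with the green tab clockwise of it. I'll move over the dial and look from close.

Emit:
apply_moves([
  [-3.4,-2.0,0,0,0,0,1],
  [-3.4,-2.0,0,0,0,0,1],
  [-3.4,-2.0,0,0,0,0,1],
  [-3.4,-2.0,0,0,0,0,1],
  [-3.4,-2.0,0,0,0,0,1],
  [-3.4,-2.0,0,0,0,0,1],
  [-3.4,-2.0,0,0,0,0,1],
  [-3.4,-2.0,0,0,0,0,1],
])

```text
time: 0.77
tool_pos: [0.4547, 0.3975, 0.2104]
tcp_rot: [0.19, 0.982, -0.0, -0.0]
wrist_force: [-0.4, -0.0, -0.3]
grip_width: 0.0911
grip_force: 0.0
```

Emit:
apply_moves([
  [-3.4,-2.0,0,0,0,0,0.6],
  [0,0,0,0,0,7,0.6],
  [0,0,0,0,0,7,0.6],
  [0,0,0,0,0,7,0.6],
  [0,0,0,0,0,7,0.6],
  [0,0,0,0,0,7,0.6],
  [0,0,0,0,0,7,0.6],
  [0,0,0,0,0,0,0.6],
])

```text
time: 1.43
tool_pos: [0.4779, 0.3679, 0.2103]
tcp_rot: [0.532, 0.847, -0.0, -0.0]
wrist_force: [0.3, -0.3, 0.3]
grip_width: 0.0551
grip_force: 0.0
```

```bash
python3 - <<'E'
from h import *
im,P=grab('wrist','w1.png'); o=arm.get_obs(); print(o['q'].round(3),P)
for n,X in dict(dial=(.481,.364,.066),dish=(.569,.358,.034),red=(.608,.413,.072)).items(): print(n,proj(P,X))
cv2.imwrite('pics/w1c.png',cv2.resize(im[:,:,::-1],None,fx=1.25,fy=1.25,interpolation=cv2.INTER_CUBIC))
E
```

```text
[ 0.617  0.23   1.935 -0.     0.978  0.161] {'fx': 380.80461586090854, 'fy': 380.80461586090854, 'cx': 318.98382080075754, 'cy': 242.22571359663152, 'R': array([[ 9.00921976e-01,  4.33980498e-01, -7.21755671e-04],
       [ 4.18668507e-01, -8.68694755e-01,  2.64737803e-01],
       [ 1.14264058e-01, -2.38810281e-01, -9.64320162e-01]]), 't': array([-0.5897629 ,  0.0881993 ,  0.42281086])}
dial (np.float64(320.7317004577081), np.float64(231.5727855540818))
dish (np.float64(399.56848517382633), np.float64(267.4000338373958))
red (np.float64(480.10294411696884), np.float64(245.7961586553122))
```

View pics/w1c.png

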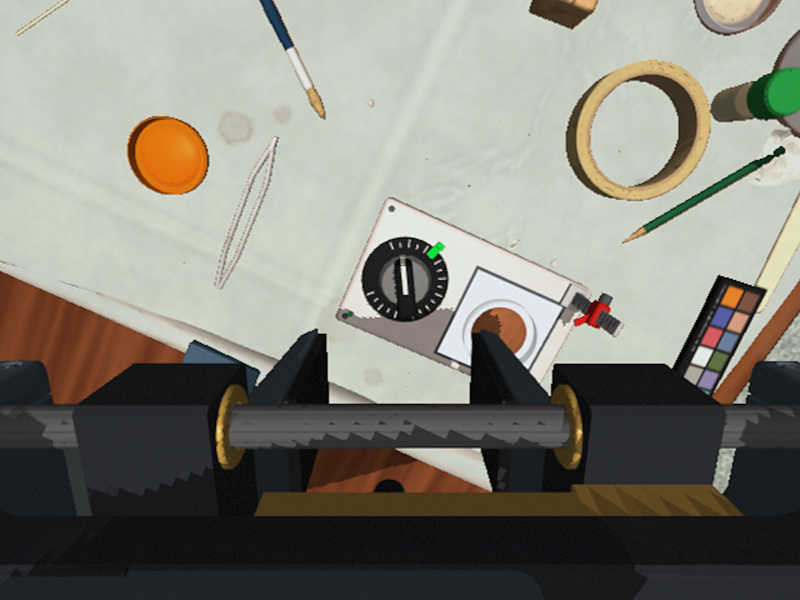

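The wrist view (scaled 1.25) shows the dial at (405,279), its white line nearly vertical, and the green tab at (436,249). The dish is at (500,330) and the red pointer at (600,310). Next I'll measure with masks and take a zoomed crop.

```bash
python3 - <<'E'
from h import *
im=cv2.imread('pics/w1.png')[:,:,::-1].copy(); P=eyes.camera_params('wrist')
hsv=cv2.cvtColor(im,cv2.COLOR_RGB2HSV); H,S,V=hsv[...,0].astype(int),hsv[...,1],hsv[...,2]
roi=np.zeros(H.shape,bool); roi[150:320,255:510]=1
def cc(m,z,n,k=2):
    num,l,st,c=cv2.connectedComponentsWithStats((m&roi).astype(np.uint8))
    for i in np.argsort(-st[1:,4])[:k]+1: print(n,st[i],c[i].round(1),plane(P,*c[i],z).round(4))
    return 
cc((H>50)&(H<75)&(S>180)&(V>100),.034,'green')
cc(((H<5)|(H>174))&(S>180)&(V>60),.072,'red')
blk=(V<75)&(S<90); d=np.zeros_like(blk); d[180:265,280:365]=1
cc(blk&d,.031,'dial')
w=(V>170)&(S<40); b=np.zeros_like(w); b[195:245,312:336]=1
cc(w&b,.066,'white',3)
cv2.imwrite('pics/w1d.png',cv2.resize(cv2.cvtColor(im,cv2.COLOR_RGB2BGR)[180:280,280:420],None,fx=5.5,fy=5.5,interpolation=cv2.INTER_CUBIC))
# predicted axis line
for z in (.03,.066): print(z,proj(P,(.481,.364,z)))
E
```

```text
green [341 194  14  13  89] [347.4 200.2] [0.4936 0.3947 0.034 ]
red [460 240  28  22 245] [473.8 250.9] [0.6053 0.4078 0.072 ]
dial [ 290  190   68   68 2539] [322.3 223.7] [0.4829 0.3639 0.031 ]
dial [356 250   8  15  22] [359.8 257.3] [0.5304 0.3501 0.031 ]
white [321 213   5  23  85] [323.1 223.8] [0.4798 0.371  0.066 ]
white [312 195   2   2   3] [312.3 195.7] [0.461  0.3887 0.066 ]
white [333 197   2   1   2] [333.5 197. ] [0.4774 0.3955 0.066 ]
0.03 (np.float64(320.5404235720979), np.float64(222.5870986569511))
0.066 (np.float64(320.67667381207536), np.float64(231.59475574115768))
```

View pics/w1d.png

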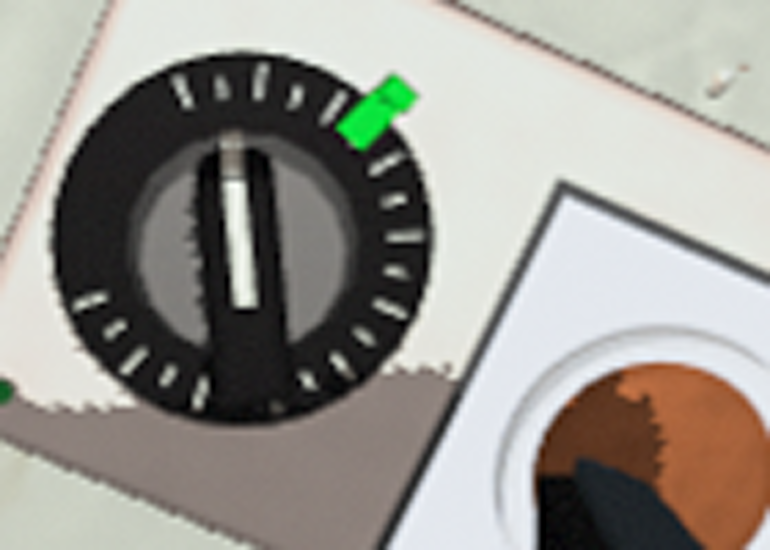

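The crop shows the white line from (233,180) to (244,305), the disc centred near (242,240), and the tab running from (362,133) out to (402,90).

```bash
python3 - <<'E'
from h import *
P=eyes.camera_params('wrist'); o=arm.get_obs()
c=lambda u,v,z: plane(P,280+(u+.5)/5.5-.5,180+(v+.5)/5.5-.5,z)
ax=c(242,239,.030); a,b=c(233,180,.066),c(244,305,.066)
g=[c(358,135,.031),c(375,112,.033),c(402,92,.034)]
ang=lambda v: np.degrees(np.arctan2(v[1],v[0]))
print('axis',ax,'line',a,b,'barang',ang(a-b),'line-outer from axis',ang(a-ax))
for x in g: print(x, np.hypot(*(x-ax)[:2]),ang(x-ax))
n=(a-b)[:2]/np.hypot(*(a-b)[:2]); print('perp off of axis',np.cross(n,(ax-b)[:2]))
from scipy.spatial.transform import Rotation as R
Rm=R.from_quat(o['tcp_rot']).as_matrix(); print(o['tool_pos'],Rm.round(4),'tool y ang',ang(Rm[:,1]))
print('shift tool',Rm.T@(np.r_[ax[:2],.066]-o['tool_pos'])*100)
# stage corners / top cam check
T=eyes.camera_params('top');print(proj(T,ax),proj(T,np.r_[ax[:2],.066]))
E
```

```text
axis [0.4837997  0.36488028 0.03      ] line [0.47453571 0.37955962 0.066     ] [0.4848867  0.36250244 0.066     ] barang 121.25109463263972 line-outer from axis 122.25563532720548
[0.49336211 0.38999287 0.031     ] 0.026871579537941847 69.15407331734951
[0.49387387 0.39498531 0.033     ] 0.03174588878438039 71.49799057240624
[0.49624983 0.40009226 0.034     ] 0.03734821349487813 70.52759894713671
perp off of axis -0.000304316327178021
[0.47793696 0.36795371 0.21029215] [[-4.412e-01  8.974e-01 -4.000e-04]
 [ 8.974e-01  4.412e-01 -3.000e-04]
 [-1.000e-04 -5.000e-04 -1.000e+00]] tool y ang 26.179020414402824
shift tool [-0.53328603  0.39737564 14.42907187]
(np.float64(285.3534548794591), np.float64(250.84695976001677)) (np.float64(283.9647778724246), np.float64(246.67509952989136))<stdin>:9: DeprecationWarning: Arrays of 2-dimensional vectors are deprecated. Use arrays of 3-dimensional vectors instead. (deprecated in NumPy 2.0)
```

Emit:
apply_moves([
  [-0.53,0.4,0,0,0,-5.2,0.55],
  [0,0,2.4,0,0,0,0.55],
  [0,0,2.4,0,0,0,0.55],
  [0,0,2.4,0,0,0,0.55],
  [0,0,2.4,0,0,0,0.55],
  [0,0,2.4,0,0,0,0.55],
  [0,0,1.4,0,0,0,0.55],
  [0,0,0.9,0,0,0,0.55],
])

```text
time: 2.15
tool_pos: [0.4833, 0.3646, 0.0658]
tcp_rot: [0.489, 0.872, -0.001, -0.0]
wrist_force: [-0.8, -0.4, 0.5]
grip_width: 0.0503
grip_force: 0.0
```

Emit:
apply_moves([
  [0,0,0,0,0,0,0.3],
  [0,0,0,0,0,0,0.2],
  [0,0,0,0,0,0,0.1],
  [0,0,0,0,0,0,0.0],
  [0,0,0,0,0,0,0.0],
  [0,0,0,0,0,0,0.0],
  [0,0,0,0,0,0,0.0],
  [0,0,0,0,0,0,0.0],
])

```text
time: 2.82
tool_pos: [0.4841, 0.3652, 0.0678]
tcp_rot: [0.49, 0.872, 0.0, 0.0]
wrist_force: [0.3, -0.4, 0.1]
grip_width: 0.0012
grip_force: 0.0
```

The fingers shut to 1 mm, so the bar isn't between them. I'll look.

```bash
python3 - <<'E'
from h import *
im,P=grab('scene'); im2,P2=grab('wrist','w2.png'); print(arm.get_obs()['tcp_rot'])
a=cv2.resize(im[150:290,220:420],(600,420),interpolation=cv2.INTER_CUBIC)
cv2.imwrite('pics/s2.png',a[:,:,::-1])
E
```

```text
[4.90381501e-01 8.71507878e-01 4.02915801e-05 3.44688972e-05]
```

View pics/s2.png

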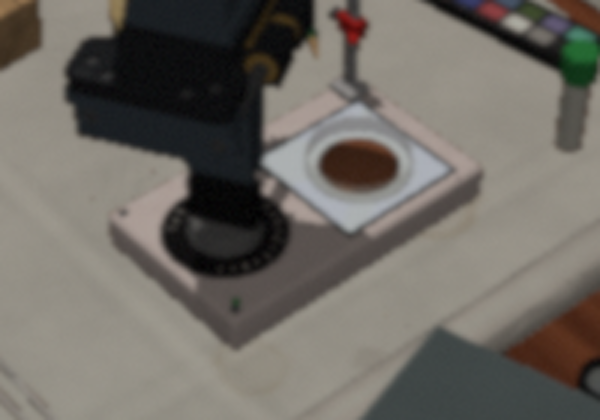

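```bash
python3 - <<'E'
from h import *
im=cv2.imread('pics/w2.png'); cv2.imwrite('pics/w2c.png',cv2.resize(im[130:430,140:500],(720,600),interpolation=cv2.INTER_CUBIC))
P=eyes.camera_params('wrist')
for z in (.03,.066,.042):print(proj(P,(.4838,.3649,z)))
E
```

```text
(np.float64(319.3646873038661), np.float64(266.91498529875076))
(np.float64(319.4146397672515), np.float64(290.72667457871796))
(np.float64(319.37951605172617), np.float64(273.98365644174595))
```

View pics/w2c.png

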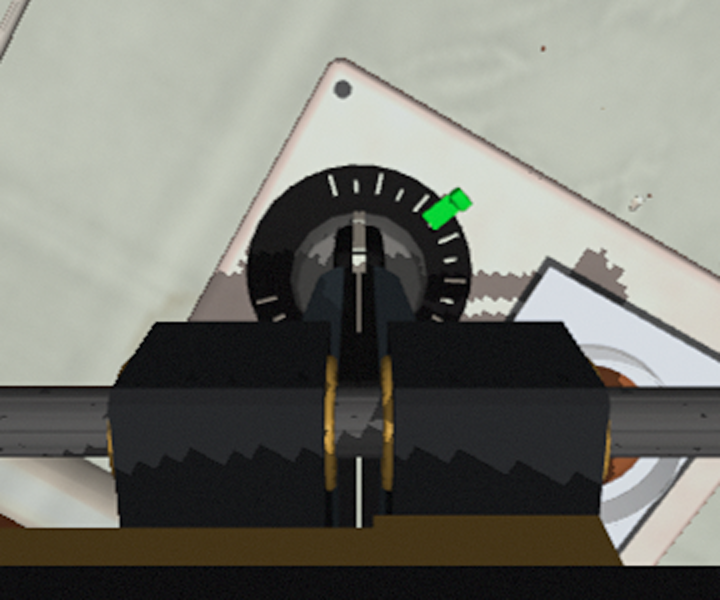

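The bar end is visible right in front of the fingers, apparently lined up with them. A small turn will show whether the bar goes along with it.

Emit:
apply_moves([
  [0,0,0,0,0,6,0],
  [0,0,0,0,0,6,0],
  [0,0,0,0,0,0,0],
  [0,0,0,0,0,0,0],
  [0,0,0,0,0,0,0],
  [0,0,0,0,0,0,0],
  [0,0,0,0,0,0,0],
  [0,0,0,0,0,0,0],
])

```text
time: 3.58
tool_pos: [0.484, 0.3651, 0.0675]
tcp_rot: [0.578, 0.816, -0.0, 0.0]
wrist_force: [-0.7, -0.2, -0.5]
grip_width: 0.0005
grip_force: 0.0
```

```bash
python3 - <<'E'
from h import *
im0=cv2.imread('pics/w2.png')[:,:,::-1]; im,P=grab('wrist','w3.png'); o=arm.get_obs(); print(o['wrist_force'],o['wrist_torque'],o['grip_width'],o['grip_force'])
for i in (im0,im):
    h=cv2.cvtColor(np.ascontiguousarray(i),cv2.COLOR_RGB2HSV); 
    for n,m in (('w',(h[...,2]>190)&(h[...,1]<40)),('g',(h[...,0]>50)&(h[...,0]<75)&(h[...,1]>180))):
        b=np.zeros(m.shape,bool)
        if n=='w': b[235:268,296:342]=1
        else: b[200:290,300:420]=1
        num,l,st,c=cv2.connectedComponentsWithStats((m&b).astype(np.uint8)); k=np.argsort(-st[1:,4])[:3]+1
        print(n,[(st[j].tolist(),c[j].round(1).tolist()) for j in k])
d=cv2.absdiff(im0[220:300,290:350],im[220:300,290:350]).sum(2); print(d.reshape(8,10,6,10).mean((1,3)).astype(int))
E
```

```text
[ 0.12384109 -0.94007734  0.70863931] [-0.07893456 -0.01177293 -0.03241629] 0.0006904563440707465 0.0
w [([317, 258, 5, 5, 19], [318.8, 259.5])]
g [([351, 224, 24, 21, 241], [362.5, 234.1]), ([322, 284, 1, 1, 1], [322.0, 284.0])]
w [([309, 258, 6, 7, 24], [312.0, 260.8]), ([312, 241, 2, 1, 2], [312.5, 241.0]), ([312, 255, 2, 1, 2], [312.5, 255.0])]
g [([344, 215, 22, 23, 247], [354.3, 226.1])]
[[111 102  68  70  71 128]
 [ 19  11  45  22  13  93]
 [  9  88 222 169  19   8]
 [ 35 225 308 202  84  24]
 [  9  93 275  83  19   4]
 [  3  21  48  26   5   4]
 [  6   7  10  10   4   7]
 [  7   6   7   8   5   7]]
```

```bash
python3 - <<'E'
from h import *
from scipy.spatial.transform import Rotation as R
o=arm.get_obs();P=eyes.camera_params('wrist'); M=R.from_quat(o['tcp_rot']).as_matrix()
for z in (-.02,0,.025):
  for x in (0,.011,.016): print(z,x,np.round(proj(P,o['tool_pos']+M@[x,0,z]),1))
print('baraxis .066',proj(P,(.4838,.3649,.066)))
im=cv2.imread('pics/w3.png'); cv2.imwrite('pics/w3c.png',cv2.resize(im[220:320,270:370],(600,600),interpolation=cv2.INTER_CUBIC))
E
```

```text
-0.02 0 [319.3 309.5]
-0.02 0.011 [319.3 286.2]
-0.02 0.016 [319.4 275.3]
0 0 [319.3 291.8]
0 0.011 [319.3 270.6]
0 0.016 [319.3 260.7]
0.025 0 [319.3 274.2]
0.025 0.011 [319.3 255.2]
0.025 0.016 [319.3 246.4]
baraxis .066 (np.float64(318.8106453383604), np.float64(290.7570354206733))
```

View pics/w3c.png

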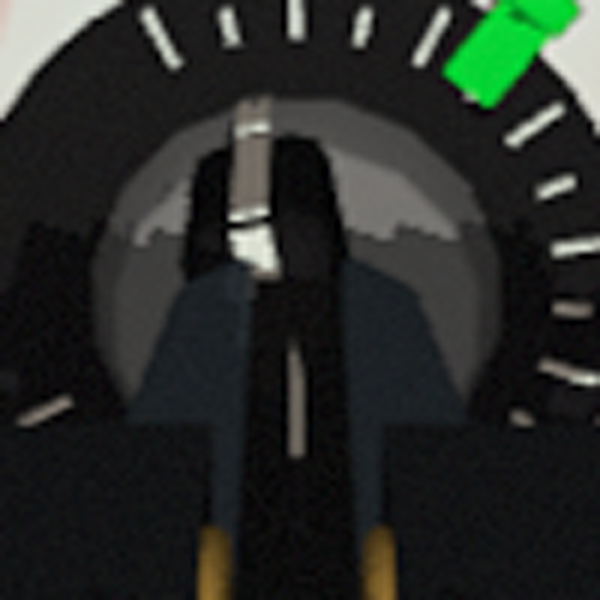

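The bar did not follow. The finger ends in the picture lie at about TCP height, not 25 mm ahead, so they shut just above the bar. I'll open, turn back, and go lower in small steps while watching the force.

Emit:
apply_moves([
  [0,0,0,0,0,-6,0.45],
  [0,0,0,0,0,-6,0.45],
  [0,0,0,0,0,0,0.45],
  [0,0,0,0,0,0,0.45],
  [0,0,0.4,0,0,0,0.45],
  [0,0,0.4,0,0,0,0.45],
  [0,0,0.4,0,0,0,0.45],
  [0,0,0.4,0,0,0,0.45],
])

```text
time: 4.3
tool_pos: [0.4839, 0.365, 0.0509]
tcp_rot: [0.491, 0.871, -0.0, -0.0]
wrist_force: [-0.0, 0.0, 0.1]
grip_width: 0.0407
grip_force: 0.0
```

Emit:
apply_moves([
  [0,0,0,0,0,0,0.3],
  [0,0,0,0,0,0,0.2],
  [0,0,0,0,0,0,0.1],
  [0,0,0,0,0,0,0.0],
  [0,0,0,0,0,0,0.0],
  [0,0,0,0,0,0,0.0],
  [0,0,0,0,0,0,0.0],
  [0,0,0,0,0,0,0.0],
])

```text
time: 4.97
tool_pos: [0.4841, 0.3651, 0.0517]
tcp_rot: [0.49, 0.871, 0.0, 0.0]
wrist_force: [-0.1, 0.0, 1.9]
grip_width: 0.0125
grip_force: 30.0
```

Gripped at 12.5 mm. Now I'll turn it 51°.

Emit:
apply_moves([
  [0,0,0,0,0,4,0],
  [0,0,0,0,0,7,0],
  [0,0,0,0,0,7,0],
  [0,0,0,0,0,7,0],
  [0,0,0,0,0,7,0],
  [0,0,0,0,0,7,0],
  [0,0,0,0,0,7,0],
  [0,0,0,0,0,5,0],
])

```text
time: 5.63
tool_pos: [0.4838, 0.3651, 0.0517]
tcp_rot: [0.82, 0.573, -0.0, -0.0]
wrist_force: [-2.6, 0.5, 4.8]
grip_width: 0.0126
grip_force: 30.0
```

Emit:
apply_moves([
  [0,0,0,0,0,0,0],
  [0,0,0,0,0,0,0],
  [0,0,0,0,0,0,0],
  [0,0,0,0,0,0,0],
  [0,0,0,0,0,0,0],
  [0,0,0,0,0,0,0.3],
  [0,0,0,0,0,0,0.45],
  [0,0,0,0,0,0,0.45],
])

```text
time: 6.3
tool_pos: [0.4841, 0.3651, 0.0515]
tcp_rot: [0.817, 0.576, 0.0, 0.0]
wrist_force: [0.5, 0.1, 0.4]
grip_width: 0.0296
grip_force: 0.0
```

Emit:
apply_moves([
  [0,0,-1,0,0,0,0.6],
  [0,0,-2,0,0,0,0.6],
  [0,0,-2,0,0,0,0.6],
  [0,0,-2,0,0,0,0.6],
  [0,0,-3,0,0,0,1],
  [0,0,-3,0,0,0,1],
  [0,0,-2,0,0,0,1],
  [0,0,0,0,0,0,1],
])

```text
time: 6.97
tool_pos: [0.4859, 0.3664, 0.2069]
tcp_rot: [0.818, 0.576, 0.003, 0.0]
wrist_force: [0.5, 0.0, 0.1]
grip_width: 0.0786
grip_force: 0.0
```

```bash
python3 - <<'E'
from h import *
im,P=grab('wrist','w4.png'); S,PS=grab('scene','s4.png'); T,PT=grab('top','t4.png')
import pickle; pickle.dump((P,PS,PT),open('P4.pkl','wb')); print(arm.get_obs()['q'].round(2))
for n,X in dict(dial=(.4838,.3649,.066),dish=(.569,.358,.034),red=(.608,.413,.072)).items(): print(n,proj(P,X))
print(arm.get_obs()['tool_pos'])
d=cv2.resize(im[80:380,180:580],(800,600),interpolation=cv2.INTER_CUBIC)[:,:,::-1]
cv2.imwrite('pics/w4c.png',d)
E
```

```text
[ 0.61  0.24  1.93 -0.    0.96  0.95]
dial (np.float64(315.4183244770831), np.float64(230.5269126159057))
dish (np.float64(405.58999177566204), np.float64(198.81189298594143))
red (np.float64(444.9129668340193), np.float64(122.81981108182735))
[0.48374212 0.36484687 0.20141902]
```

View pics/w4c.png

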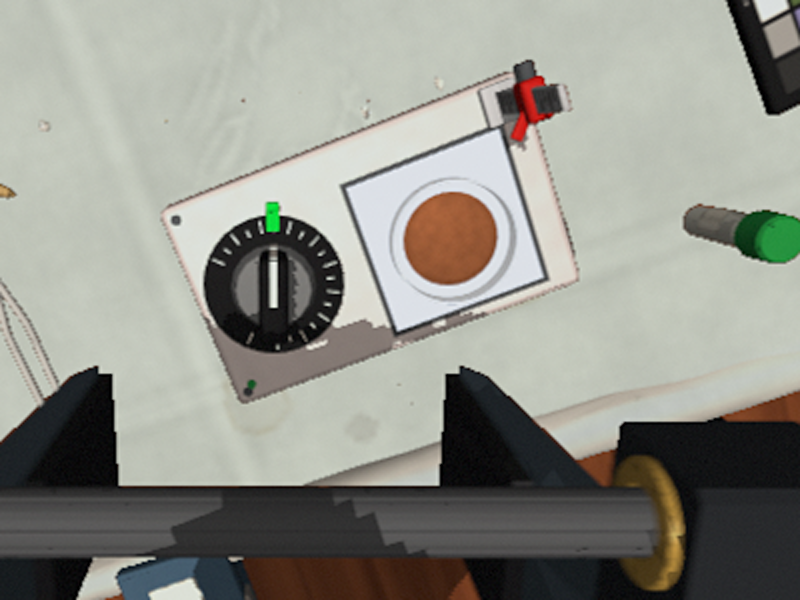

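The white line and the green tab now line up at crop column 273. The dish is at about (452,239) and the red tongue's tip near (517,138). Next I'll triangulate the tip, dish and loupe.

```bash
python3 - <<'E'
from h import *
import pickle
P4,PS,PT=pickle.load(open('P4.pkl','rb'))
P1=dict(P4,R=np.array([[9.00921976e-01,4.33980498e-01,-7.21755671e-04],[4.18668507e-01,-8.68694755e-01,2.64737803e-01],[1.14264058e-01,-2.38810281e-01,-9.64320162e-01]]),t=np.array([-0.5897629,0.0881993,0.42281086]))
rd=lambda f: cv2.imread('pics/'+f)
L=[];
for f,P,s in (('w1.png',P1,130),('w4.png',P4,130),('s4.png',PS,100),('scene0.png',PS,100),('top0.png',PT,100),('t4.png',PT,100)):
    h=cv2.cvtColor(rd(f),cv2.COLOR_BGR2HSV); H,S,V=[h[...,i].astype(int) for i in range(3)]
    m=((H<6)|(H>172))&(S>s)&(V>60); c=np.array(proj(P,(.606,.408,.072))); yy,xx=np.nonzero(m); p=np.c_[xx,yy]; p=p[np.hypot(*(p-c).T)<28]
    d=np.array(proj(P,(.569,.358,.034))); D=(np.array(proj(P,(.569,.358,.072))))
    if len(p)==0: print(f,'none'); continue
    r=np.hypot(*(p-D).T); o=np.argsort(r)[:4]; tip=p[o].mean(0); print(f,len(p),p.min(0),p.max(0),tip,p[o].tolist()); L.append((f,P,tip))
def tri(L):
    A=np.zeros((3,3));b=np.zeros(3)
    for f,P,t in L:
        o,d=ray(P,*t); d/=np.linalg.norm(d); M=np.eye(3)-np.outer(d,d); A+=M;b+=M@o
    X=np.linalg.solve(A,b); return X,[np.round(np.array(proj(P,X))-t,1) for f,P,t in L]
print(tri(L)); print(tri(L[:2]))
W=[l for l in L if l[0] in('w1.png','w4.png','s4.png','scene0.png')];print(tri(W))
# dish
h=cv2.cvtColor(rd('w4.png'),cv2.COLOR_BGR2HSV); m=((h[...,0]<18)&(h[...,1]>90)&(h[...,2]>60)).astype(np.uint8)
n,l,st,c=cv2.connectedComponentsWithStats(m); i=l[199,405]; print('sample',st[i],c[i],[plane(P4,*c[i],z).round(4) for z in (.03,.036)])
q=lambda u,v,z: plane(P4,180+u/2,80+v/2,z).round(4)
print('rim',q(453,240,.04), q(390,240,.04),q(516,240,.04),q(453,178,.04),q(453,301,.04))
# loupe in top
t=rd('top0.png'); g=(t.max(2)<50); g[:, :345]=0; g[:,385:]=0; g[:145]=0; g[225:]=0
n,l,st,c=cv2.connectedComponentsWithStats(g.astype(np.uint8)); print([ (st[k].tolist(),c[k].round(1).tolist()) for k in range(1,n) if st[k,4]>20])
E
```

```text
w1.png 267 [459 240] [487 262] [460.   258.25] [[460, 259], [459, 256], [460, 258], [461, 260]]
w4.png 298 [435 118] [456 150] [438.  149.5] [[436, 149], [439, 150], [437, 149], [440, 150]]
s4.png 70 [332 154] [341 164] [337.5  163.75] [[338, 164], [337, 164], [336, 164], [339, 163]]
scene0.png 71 [332 153] [341 164] [337.5  163.75] [[338, 164], [337, 164], [336, 164], [339, 163]]
top0.png 45 [255 183] [266 191] [265.5 190.5] [[266, 191], [266, 190], [265, 191], [265, 190]]
t4.png none
(array([0.59617577, 0.39742028, 0.07438696]), [array([-0.4, -1.6]), array([-1.6, -1.9]), array([ 0.8, -0.6]), array([ 0.8, -0.6]), array([1.1, 0.6])])
(array([0.5966409 , 0.39611917, 0.07565889]), [array([-0.2,  0.4]), array([-0.1, -0.4])])
(array([0.5955451 , 0.39661287, 0.07475405]), [array([-1.4, -1. ]), array([-2. , -0.6]), array([ 0.8, -0.4]), array([ 0.8, -0.4])])
sample [ 382  176   46   46 1664] [404.73197115 198.64723558] [array([0.569 , 0.3575, 0.03  ]), array([0.568 , 0.3588, 0.036 ])]
rim [0.5685 0.358  0.04  ] [0.5417 0.3676 0.04  ] [0.5952 0.3484 0.04  ] [0.5762 0.3845 0.04  ] [0.5605 0.3309 0.04  ]
[([352, 154, 23, 25, 298], [362.7, 167.8]), ([371, 205, 14, 17, 121], [377.6, 214.6])]
```

Emit:
apply_moves([
  [-1.2,2.85,0,0,0,0,1],
  [-1.2,2.85,0,0,0,0,1],
  [-1.2,2.85,0,0,0,0,1],
  [-1.2,2.85,0,0,0,0,1],
  [-1.2,2.85,0,0,0,0,1],
  [-1.2,2.85,0,0,0,0,1],
  [-1.2,2.85,0,0,0,0,1],
  [-1.2,2.85,0,0,0,0,1],
])

```text
time: 7.78
tool_pos: [0.6664, 0.1963, 0.1998]
tcp_rot: [0.818, 0.576, -0.001, -0.0]
wrist_force: [-1.1, 0.2, -0.0]
grip_width: 0.091
grip_force: 0.0
```

```bash
python3 - <<'E'
from h import *
PT=eyes.camera_params('top')
for u,v,z in ((393,130,.06),(414,202,.06),(414,202,.2),(405,130,.06),(400,160,.06)): print(u,v,plane(PT,u,v,z).round(3))
im,P=grab('wrist','w5.png'); o=arm.get_obs(); print(o['tool_pos'],o['tcp_rot'])
print('exp',proj(P,(.667,.199,.042)))
cv2.imwrite('pics/w5c.png',cv2.resize(im[:,:,::-1],(800,600)))
E
```

```text
393 130 [0.73  0.134 0.06 ]
414 202 [0.569 0.104 0.06 ]
414 202 [0.521 0.137 0.2  ]
405 130 [0.729 0.109 0.06 ]
400 160 [0.661 0.125 0.06 ]
[0.66979928 0.19318629 0.20002783] [ 8.18254830e-01  5.74855311e-01 -5.76972365e-04  2.69703503e-04]
exp (np.float64(317.8042174596132), np.float64(219.63260417867042))
```

View pics/w5c.png

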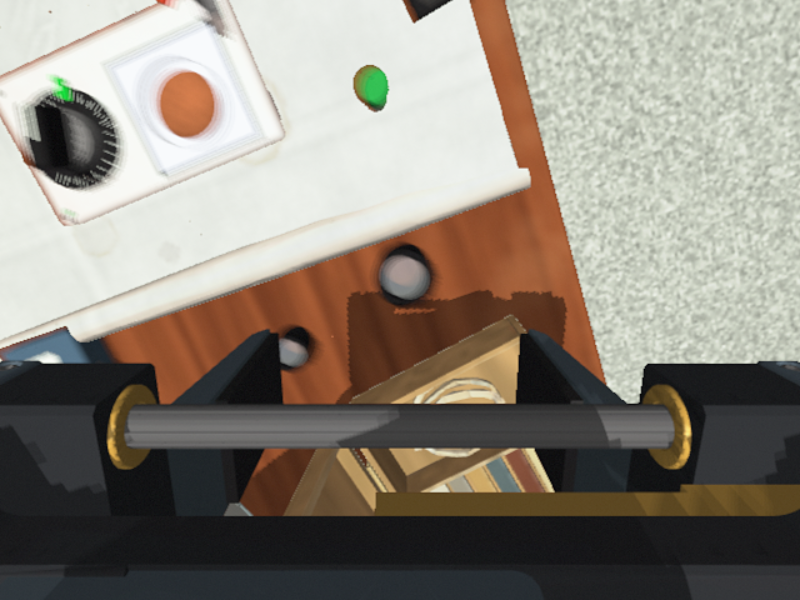

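The view is blurred because the arm was still settling. The loupe is at (405,275) and the box edge is close on its right. I'll line the jaws up with the box edge and measure at rest.

Emit:
apply_moves([
  [0,0,0,0,0,-6,1],
  [0,0,0,0,0,-6,1],
  [0,0,0,0,0,-6,1],
  [0,0,0,0,0,-6,1],
  [0,0,0,0,0,-6,1],
  [0,0,0,0,0,0,1],
  [0,0,0,0,0,0,1],
  [0,0,0,0,0,0,1],
])

```text
time: 8.5
tool_pos: [0.6659, 0.1977, 0.2007]
tcp_rot: [0.642, 0.766, -0.0, -0.0]
wrist_force: [-0.2, 0.9, 1.0]
grip_width: 0.0912
grip_force: 0.0
```

```bash
python3 - <<'E'
from h import *
from scipy.spatial.transform import Rotation as R
im,P=grab('wrist','w6.png'); o=arm.get_obs(); M=R.from_quat(o['tcp_rot']).as_matrix(); print(o['tool_pos'],M.round(3).tolist())
h=cv2.cvtColor(im,cv2.COLOR_RGB2HSV); H,S,V=[h[...,i].astype(int) for i in range(3)]
e=np.array(proj(P,(.667,.199,.042))); print('exp',e)
x0,y0=int(e[0])-45,int(e[1])-45; s=np.s_[y0:y0+90,x0:x0+90]
def cc(m,n):
    num,l,st,c=cv2.connectedComponentsWithStats(m.astype(np.uint8))
    for i in np.argsort(-st[1:,4])[:3]+1:
        a=st[i]; print(n,a.tolist(),(c[i]+[x0,y0]).round(1), 'bboxc',x0+a[0]+(a[2]-1)/2,y0+a[1]+(a[3]-1)/2)
        yy,xx=np.nonzero(l==i); hull=cv2.convexHull(np.c_[xx,yy].astype(np.int32))
        (u,v),r=cv2.minEnclosingCircle(hull); print('   circ',u+x0,v+y0,r, plane(P,u+x0,v+y0,.042).round(4),plane(P,u+x0,v+y0,.036).round(4))
cc((V[s]<45),'black'); cc((S[s]<60)&(V[s]>90),'lens')
for z in (0,.021,.042): print(z,np.round(proj(P,(.667,.199,z)),1))
E
```

```text
[0.66594163 0.19771496 0.20095258] [[-0.175, 0.984, -0.001], [0.984, 0.175, -0.0], [-0.0, -0.001, -1.0]]
exp [320.61427982 221.13979035]
black [24, 19, 45, 50, 866] [320.9 218.6] bboxc 321.0 219.5
   circ 321.3439483642578 219.5286636352539 24.910442352294922 [0.6674 0.2006 0.042 ] [0.6676 0.1993 0.036 ]
lens [0, 0, 90, 23, 1348] [327.9 183.8] bboxc 319.5 187.0
   circ 319.5 187.0 45.83949279785156 [0.6607 0.2287 0.042 ] [0.6608 0.228  0.036 ]
lens [30, 30, 33, 32, 846] [320.8 221.5] bboxc 321.0 221.5
   circ 320.8681449890137 221.71932220458984 16.55516242980957 [0.6673 0.1985 0.042 ] [0.6676 0.1972 0.036 ]
0 [320.5 212.2]
0.021 [320.5 216.4]
0.042 [320.6 221.1]
```

Loupe at (0.667, 0.1985), so I go straight down over it.

Emit:
apply_moves([
  [0.05,0.12,2,0,0,0,1],
  [0,0,3,0,0,0,1],
  [0,0,3,0,0,0,1],
  [0,0,3,0,0,0,1],
  [0,0,3,0,0,0,1],
  [0,0,2,0,0,0,1],
  [0,0,1.2,0,0,0,1],
  [0,0,0.8,0,0,0,1],
])

```text
time: 9.22
tool_pos: [0.6667, 0.1983, 0.02]
tcp_rot: [0.641, 0.767, -0.001, -0.0]
wrist_force: [0.6, 0.3, 0.3]
grip_width: 0.0911
grip_force: 0.0
```

Emit:
apply_moves([
  [0,0,0,0,0,0,0.8],
  [0,0,0,0,0,0,0.7],
  [0,0,0,0,0,0,0.6],
  [0,0,0,0,0,0,0.5],
  [0,0,0,0,0,0,0.4],
  [0,0,0,0,0,0,0.3],
  [0,0,0,0,0,0,0.2],
  [0,0,0,0,0,0,0.0],
])

```text
time: 9.88
tool_pos: [0.6674, 0.1985, 0.0217]
tcp_rot: [0.641, 0.768, 0.0, 0.0]
wrist_force: [-0.7, 0.6, 2.2]
grip_width: 0.0407
grip_force: 14.6
```

Emit:
apply_moves([
  [0,0,0,0,0,0,0],
  [0,0,0,0,0,0,0],
  [0,0,-1,0,0,0,0],
  [0,0,-2.5,0,0,0,0],
  [0,0,-3,0,0,0,0],
  [0,0,-3,0,0,0,0],
  [0,0,-2.5,0,0,0,0],
  [0,0,-1,0,0,0,0],
])

```text
time: 10.55
tool_pos: [0.6689, 0.1988, 0.156]
tcp_rot: [0.641, 0.768, 0.002, 0.001]
wrist_force: [0.3, -0.2, 0.3]
grip_width: 0.0404
grip_force: 30.0
```

Emit:
apply_moves([
  [1.4,-0.54,0,0,0,0,0],
  [2.4,-0.95,0,0,0,0,0],
  [2.4,-0.95,0,0,0,0,0],
  [2.5,-1.02,0,0,0,0,0],
  [2.5,-1.02,0,0,0,0,0],
  [2.4,-0.95,0,0,0,0,0],
  [2.4,-0.95,0,0,0,0,0],
  [1.4,-0.54,0,0,0,0,0],
])

```text
time: 11.22
tool_pos: [0.5656, 0.3592, 0.15]
tcp_rot: [0.641, 0.768, -0.001, -0.0]
wrist_force: [0.3, -0.1, -0.1]
grip_width: 0.0404
grip_force: 30.0
```

Emit:
apply_moves([
  [0,0,0,0,0,5,0],
  [0,0,0,0,0,5,0],
  [0,0,0,0,0,5,0],
  [0,0,0,0,0,5,0],
  [0,0,0,0,0,5,0],
  [0,0,0,0,0,5,0],
  [0,0,0,0,0,0,0],
  [0,0,0,0,0,0,0],
])

```text
time: 11.88
tool_pos: [0.5677, 0.3572, 0.1507]
tcp_rot: [0.817, 0.577, -0.001, -0.0]
wrist_force: [-0.3, 0.2, -0.8]
grip_width: 0.0404
grip_force: 30.0
```

```bash
python3 - <<'E'
from h import *
from scipy.spatial.transform import Rotation as R
im,P=grab('wrist','w7.png'); S,PS=grab('scene','s7.png'); T,PT=grab('top','t7.png'); o=arm.get_obs(); M=R.from_quat(o['tcp_rot']).as_matrix(); print(o['tool_pos'],M.round(4).tolist(),o['grip_width'],o['grip_force'])
print('shift cm',M.T@(np.array([.5686,.358,.0967])-o['tool_pos'])*100)
# loupe in scene view: dark silhouette below fingers; expected rim/top pixels
tp=o['tool_pos']; rim=tp-[0,0,.0217]
print('scene exp rim',proj(PS,rim),'centre',proj(PS,rim+[0,0,.021]))
u,v=np.round(proj(PS,rim)).astype(int); print('column grey',S[v-22:v+22,u].mean(1).astype(int))
# dial recheck: tab and white line in wrist view
h=cv2.cvtColor(im,cv2.COLOR_RGB2HSV); g=(h[...,0]>50)&(h[...,0]<75)&(h[...,1]>180)
e=np.array(proj(P,(.4935,.3947,.034))); yy,xx=np.nonzero(g); p=np.c_[xx,yy]; p=p[np.hypot(*(p-e).T)<25]; print('tab',len(p), p.mean(0) if len(p) else 0,e)
E
```

```text
[0.5680135  0.35724293 0.15118793] [[0.3356, 0.942, -0.0004], [0.942, -0.3356, -0.0002], [-0.0004, -0.0003, -1.0]] 0.040213205104846016 29.999888370512053
shift cm [0.09297433 0.03143126 5.44875104]
scene exp rim (np.float64(342.9125287171973), np.float64(154.3824253372287)) centre (np.float64(343.4230826013142), np.float64(142.77413683956343))
column grey [ 74  74  74  73  74  72  64  41  17   7   5   5   3   4   7   7   7   3
   2   2   6   4   3   2   7   6   4   5   4   6  31  77 118 134 137 137
 137 137 138 137 136 136 135 134]
tab 126 [215.03174603 219.79365079] [211.94173183 221.00974058]
```

The loupe is held, and its lower edge in the scene view is within about 1 px of the prediction. Now I'll lower it to focus height.

Emit:
apply_moves([
  [0.09,0.03,0.5,0,0,0,0],
  [0,0,0.9,0,0,0,0],
  [0,0,0.9,0,0,0,0],
  [0,0,0.9,0,0,0,0],
  [0,0,0.9,0,0,0,0],
  [0,0,0.7,0,0,0,0],
  [0,0,0.4,0,0,0,0],
  [0,0,0.25,0,0,0,0],
])

```text
time: 12.7
tool_pos: [0.5685, 0.3579, 0.0961]
tcp_rot: [0.818, 0.576, -0.0, -0.0]
wrist_force: [1.1, -0.3, -0.2]
grip_width: 0.0408
grip_force: 30.0
```

Emit:
apply_moves([
  [0,0,0,0,0,0,0],
  [0,0,0,0,0,0,0],
  [0,0,0,0,0,0,0],
  [0,0,0,0,0,0,0],
  [0,0,0,0,0,0,0],
  [0,0,0,0,0,0,0],
  [0,0,0,0,0,0,0],
  [0,0,0,0,0,0,0],
])

```text
time: 13.37
tool_pos: [0.5688, 0.3581, 0.0971]
tcp_rot: [0.818, 0.575, 0.0, -0.0]
wrist_force: [-0.3, 0.5, -0.9]
grip_width: 0.0406
grip_force: 30.0
```

```bash
python3 - <<'E'
from h import *
S,PS=grab('scene','s8.png'); o=arm.get_obs(); tp=o['tool_pos']; print(tp,o['tcp_rot'],np.abs(o['dq']).max(),o['wrist_force'])
rim=tp-[0,0,.0217]; near=rim-.02*np.array([.638,.77,0]); e=proj(PS,near); u,v=np.round(e).astype(int); print(e,S[v-8:v+9,u].mean(1).astype(int))
# scale: rows per mm height; red tip still where it was
print(proj(PS,near+[0,0,.001])[1]-e[1])
h=cv2.cvtColor(S,cv2.COLOR_RGB2HSV); m=((h[...,0]<6)|(h[...,0]>172))&(h[...,1]>100)&(h[...,2]>60); m=m[150:168,328:345]; print('red',m.sum())
# dial white line in wrist view vs tab
im,P=grab('wrist','w8.png'); a=np.radians(70.4)
for n,r,z in (('axis66',0,.066),('end66',.017,.066),('tab',.034,.033)): print(n,np.round(proj(P,(.4838+r*np.cos(a),.3649+r*np.sin(a),z)),1))
g=cv2.cvtColor(im,cv2.COLOR_RGB2HSV); mm=(g[...,0]>50)&(g[...,0]<75)&(g[...,1]>180); print('tab px',np.argwhere(mm[:,:300]).mean(0)[::-1])
w=(g[...,2]>170)&(g[...,1]<40); e=np.round(proj(P,(.4838+.009*np.cos(a),.3649+.009*np.sin(a),.066))).astype(int)
n,l,st,c=cv2.connectedComponentsWithStats(w[e[1]-20:e[1]+20,e[0]-12:e[0]+12].astype(np.uint8)); print(e,[(st[k].tolist(),(c[k]+e-[12,20]).round(1).tolist()) for k in range(1,n) if st[k,4]>8])
E
```

```text
[0.568801   0.3580515  0.09706617] [8.17799339e-01 5.75503466e-01 2.34864712e-05 2.56730528e-05] 0.002878914073350675 [ 0.97596175 -0.24698805  0.09387982]
(np.float64(342.1008839857653), np.float64(190.65130447777793)) [  4   6   4   5   6   7  17  48  89 120 141 158 151 115  74  46  36]
-0.5001820627514917
red 0
axis66 [176.6 306.9]
end66 [173.6 279.6]
tab [189.7 236.5]
tab px [194.1758794 240.1758794]
[175 293] [([10, 6, 6, 12, 62], [175.5, 284.3])]
```

```bash
python3 - <<'E'
from h import *
im=cv2.imread('pics/w8.png'); P=eyes.camera_params('wrist'); h=cv2.cvtColor(im,cv2.COLOR_BGR2HSV); H,S,V=[h[...,i].astype(int) for i in range(3)]
e=np.array(proj(P,(.5962,.3965,.075))); m=((H<6)|(H>172))&(S>130)&(V>60); p=np.argwhere(m)[:,::-1]; p=p[np.hypot(*(p-e).T)<90]
D=np.array(proj(P,(.569,.358,.075))); q=p[np.argsort(np.hypot(*(p-D).T))[:6]]
print('pred tip',e,'seen',q.tolist(),len(p)); 
for z in (.070,.075,.080): print(z,proj(P,(.5962,.3965,z)))
E
```

```text
pred tip [342.12612523 193.50036936] seen [[345, 194], [346, 194], [343, 193], [344, 193], [347, 194], [341, 192]] 557
0.07 (np.float64(341.5644682270779), np.float64(192.16322128795125))
0.075 (np.float64(342.12612522645173), np.float64(193.50036936090652))
0.08 (np.float64(342.71610030228624), np.float64(194.90493484593267))
```

The red tip is where predicted and unmoved, and the loupe is still and at the right height. Handing in.

```bash
python3 -c "
from plant import order; print(order.hand_in())"
```

```text
the job is handed in; nothing more can be done
None
```

The job is handed in (no verdict was returned): the dial was turned to the green tab, and the loupe is held upright and still over the dish, its rim at about 75 mm, level with the red tip to within about 2 mm by my measurements.

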